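Espresso cup onto the cup warmer, gently

ROBOT

A 6-joint arm with a two-finger parallel gripper is mounted at the origin on the work surface. World frame = base frame: x ahead of the robot, y to its left, z up, the work surface at z = 0. Lengths are in m, angles in rad, forces in N, time in s.
With the tool pointing down it reaches from about 0.35 to 0.775 m from the base axis. Payload 5.5 kg.
Tool frame: the origin (TCP) lies at the very end of the fingers, on their centre line; the grasp point (between the pads) lies 19 mm behind it (env.grip_point_offset is the distance from the TCP to the grasp point, in m); z points along the fingers, y is the line along which they close (so a half turn about z gives the same grasp; the last joint's range is limited). The gripper opens to 85 mm and grips with 20 to 120 N. Pads are 22 mm wide; open, the fingers measure 114 mm over their backs; the gripper's body (76 mm by 85 mm) begins 54 mm behind the grasp point. The pads swing forward as they close: fully open they stand 13 mm farther back than shut.
Start: joints at [-0.14, 0.313, 0.046, 1.304, 0, 1.431], TCP at [0.575, -0, 0.231] pointing down, gripper open.
Joint ranges: [-2.76, 2.76], [-0.86, 1.69], [-1.03, 1.26], [-2.2, 2.34], [-1.47, 1.5], [-3.14, 3.14]. Speed limits (rad/s): [2.57, 2.57, 3.14, 3.14, 3.14, 3.14].

INTERFACE

Orientations are given as a unit quaternion [w, x, y, z].
In Python, from workcell import sensors, imaging, workorder, env gives the robot as it stands.
- The arm moves only by the shell command python3 -m handwheel 'ROWS' [FORCE]. ROWS is JSON, a list of rows, each a list of 5 numbers: the shift along the tool's x, y, z in mm, then the turn about the tool's z in rad, then the opening, from 0 (shut) to 1 (fully open). A call has 1 to 8 rows; each row is the pose to reach, as a shift and turn from the pose commanded when the call began, along the tool's axes at that moment; what a row does not reach only later rows make up. A row lasts 1/10 s, in which the tool goes at most 50 mm and 8.59 degrees, less where a joint would pass 70% of its speed; a pose out of reach is approached as far as the arm can. A call with a gripper value outside its range is refused whole. The fingers move at their own pace and stop on an object; FORCE is the grip in N (left out, the last holds). Time passes only in rows, so rows that repeat a pose let the fingers close. It gives the time, the measured TCP pose, the force, the opening and the grip force at its end, in the units of the state.
- sensors.get_state(): the state, without advancing time (a new reading comes with each control period).
- imaging.read_camera(name): name is "scene" or "side" or "wrist"; returns a dict with "color" (480x640x3 uint8, blue, green, red), "z_map" (480x640 float32, m along the optical axis (not along the pixel's ray), 0 where there is no reading), "fx", "fy", "cx", "cy" (pixels), "xyz" and "rotation" of the camera in the world. Camera axes: x right, y down, z forward; pixel columns grow to the right and rows downward; lengths in m; the calibration is good to about 2 mm. A picture is of the moment at which its call begins.
- workorder.hand_in(): hands the job in; it is judged then, once.
The state is a dict: "clock": time; "joint_pos": joint angles; "qvel": joint speeds; "tau": joint torques, N m; "tcp_pos": TCP position; "orientation": TCP orientation; "wrist_force": force on the tool from outside, world axes, zero at the start; "ft_torque": the same for the moment, N m; "finger_gap": finger opening in m; "grip_force": force on a finger pad.
Only numpy, scipy, OpenCV 4.12 (cv2) and the standard library are available. Lean on these libraries where they do the work, as an engineer would, in place of code of your own. Each camera call takes 0.05 s, during which the arm holds its last target. There are 200 camera calls.

TASK

Put the small brown espresso cup (the smallest of the brown pieces across, with a handle) upright in the middle of the stainless cup warmer plate and let go of it. The glaze is thin: keep the grip below 20 N per finger and set it down softly, neither dropping it nor pressing it hard onto the plate. Leave the larger brown cup and the brown sugar bowl where they stand.

Things in the scene. Friction and masses are not known exactly. Their poses are not given: they have to be found in the camera images.
- cup_center (a point): Centre of the loose brown glazed espresso cup, on its axis 30 mm above its foot. Upright on the ledge (z = 0), mouth up, 60 mm high, about 120 g; outside diameter 56 to 58 mm from 14 mm above the foot up to the rim, wall 3 mm, foot 42 mm. z is up. A 7 mm thick ear handle sticks out along +y to 50 mm from the axis, 15 to 50 mm above the foot: grip across the body, along x, clear of it.
- plate_top (a point): Centre of the top face of the cup warmer: a flat round stainless plate 116 mm across on a low square black base 130 mm wide, 26 mm high in all. Fixed to the ledge. z is up. The round cork trivet of similar size, 10 mm thick, is not it.
- big_cup_center (a point): Centre (half-way up, 34 mm above its foot) of the larger cup in the same brown glaze, 88 mm across, 68 mm high, ear handle along +y out to 71 mm from the axis. Loose; to be left alone.
- sugar_bowl_center (a point): Centre (half-way up, 23 mm above its foot) of the sugar bowl in the same brown glaze, 74 mm across, 46 mm high, no handle. Loose; to be left alone.
Not all that is in view belongs to the job. What is shaped like the part that bears cup_center but yellow is not meant. Leave any turquoise look-alike of the part that bears plate_top alone.

How it is judged:
By the outcome, as a careful person would: the job done as asked, in the order asked, and still so for the second after the job is handed in, with the robot touching nothing.
It also fails if it takes over 40 s, if anything falls off the work surface, if the arm or the gripper's body presses on something with over 40 N, if the wrist force passes 120 N, or if a joint passes its speed limit or range.

## Working session

There is one attempt and no reset: what is moved stays moved. The work goes in short steps, Python scripts to look and compute and a shell command to move; the robot and the scene stay as the last step left them, time stands still between calls to the robot, and variables do not carry over. Pictures are saved under pics/ and viewed, at most 10 in all, crops included, and the job is handed in when it is done.

```bash
mkdir -p pics; cat > h.py <<'E'
import numpy as np, cv2
from workcell import sensors, imaging, workorder, env
def cam(n):
    c=imaging.read_camera(n); c['R']=np.array(c['rotation'],float)
    if c['R'].size==4:
        from scipy.spatial.transform import Rotation
        q=c['R'].ravel(); c['R']=Rotation.from_quat([q[1],q[2],q[3],q[0]]).as_matrix()
    c['p']=np.array(c['xyz'],float); return c
def pts(c,u,v):
    u=np.atleast_1d(u);v=np.atleast_1d(v);z=c['z_map'][v,u]
    return np.stack([(u-c['cx'])/c['fx']*z,(v-c['cy'])/c['fy']*z,z],-1)@c['R'].T+c['p']
def ray(c,u,v,h):
    d=c['R']@np.array([(u-c['cx'])/c['fx'],(v-c['cy'])/c['fy'],1]); return c['p']+d*(h-c['p'][2])/d[2]
E
python3 - <<'E'
from h import *
s=sensors.get_state(); print(s, env.grip_point_offset)
for n in ('scene','side'):
    c=cam(n); cv2.imwrite(f'pics/{n}0.png',c['color']); print(n,c['p'],c['R'].round(3).tolist(),c['fx'])
E
```

```text
{'clock': 0.0, 'joint_pos': array([-1.39582302e-01,  3.14019822e-01,  4.49891146e-02,  1.30359416e+00,
       -4.77241043e-05,  1.43120917e+00]), 'qvel': array([ 0.00024531, -0.00106484,  0.00011466, -0.00146941,  0.000447  ,
       -0.00016545]), 'tau': array([-2.90074182e-03, -4.80629075e+01,  2.98531097e+01,  1.95313990e-02,
       -3.83516899e-04, -4.27451073e-05]), 'tcp_pos': array([5.74494449e-01, 5.71082355e-05, 2.30401963e-01]), 'orientation': array([-7.15783581e-04,  7.07104752e-01,  7.07108219e-01, -5.69307763e-04]), 'wrist_force': array([-0.25911348, -0.39865543,  0.05590223]), 'ft_torque': array([-0.05232975,  0.06722867, -0.01568915]), 'grip_force': 0.0, 'finger_gap': 0.08523334170994648} 0.0187
scene [1.25577036 0.05792314 0.54163881] [[-0.058, 0.491, -0.869], [0.998, 0.007, -0.063], [-0.025, -0.871, -0.49]] 493.7760414027083
side [0.04547089 0.96045606 0.74176773] [[-0.928, -0.194, 0.319], [-0.373, 0.521, -0.767], [-0.017, -0.831, -0.556]] 601.2880596261613
```

View pics/scene0.png

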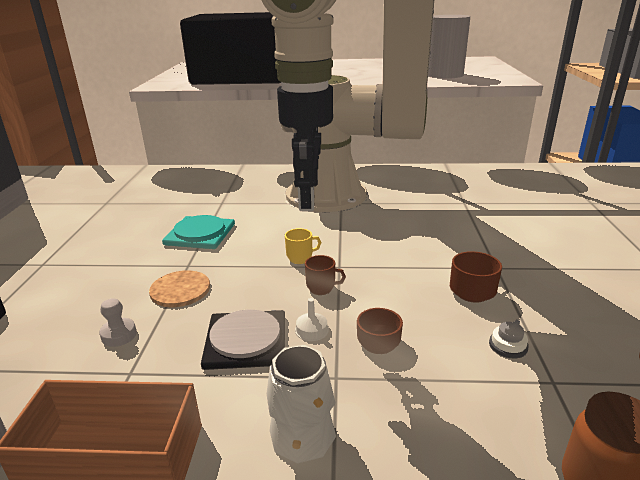

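View pics/side0.png

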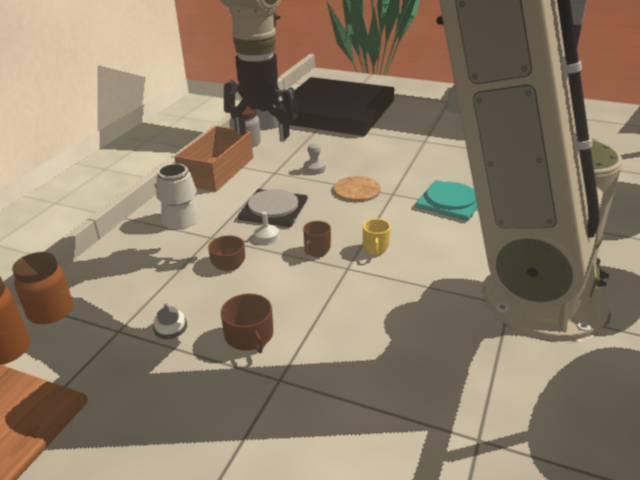

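Candidates in the scene view are the brown cup with handle at (321,274), the larger cup at (475,276), the handle-less bowl at (380,329) and the yellow cup at (300,246). The first fits: brown, the smallest across, with a handle. The plate is the stainless one at (246,334); the turquoise one is at (199,230) and the cork at (180,288). In the side view the cup is at (317,238) and the plate at (273,204).

```bash
python3 - <<'E'
from h import *
C={n:cam(n) for n in('scene','side')}
crop=C['scene']['color'][215:375,190:420]; crop2=C['side']['color'][170:290,190:420]
cv2.imwrite('pics/crop.png',cv2.resize(np.vstack([crop,crop2]),None,fx=2,fy=2,interpolation=cv2.INTER_CUBIC))
for n,boxes in (('scene',dict(cup=(300,250,350,298),plate=(200,305,290,370),yel=(280,225,325,268),bowl=(350,300,410,355),white=(292,295,330,342))),('side',dict(cup=(300,220,335,258),plate=(240,185,310,228),yel=(360,217,395,255),white=(250,208,282,246)))):
    c=C[n]
    for k,(a,b,d,e) in boxes.items():
        v,u=np.mgrid[b:e,a:d]; v=v.ravel();u=u.ravel(); P=pts(c,u,v)
        m=(P[:,2]>.006)&(P[:,2]<.2)&(c['z_map'][v,u]>0)
        hsv=cv2.cvtColor(c['color'],cv2.COLOR_BGR2HSV)[v,u]
        if k in('cup','bowl'): m&=(hsv[:,1]>90)&((hsv[:,0]<13)|(hsv[:,0]>170))
        P=P[m]; zt=np.percentile(P[:,2],97)
        top=P[P[:,2]>zt-.006]
        print(n,k,len(P),'ztop',zt.round(4),'x',np.percentile(P[:,0],[1,99]).round(3),'y',np.percentile(P[:,1],[1,99]).round(3),'top ctr',((np.percentile(top[:,:2],2,0)+np.percentile(top[:,:2],98,0))/2).round(4),np.ptp(top[:,:2],axis=0).round(3))
E
```

```text
scene cup 934 ztop 0.0594 x [0.433 0.49 ] y [-0.02   0.051] top ctr [0.4621 0.0074] [0.062 0.055]
scene plate 4530 ztop 0.128 x [0.561 0.815] y [-0.173 -0.013] top ctr [ 0.8003 -0.0211] [0.041 0.024]
scene yel 1099 ztop 0.0593 x [0.321 0.463] y [-0.07   0.014] top ctr [ 0.3965 -0.0288] [0.158 0.086]
scene bowl 1202 ztop 0.0461 x [0.583 0.654] y [0.076 0.145] top ctr [0.6186 0.111 ] [0.076 0.072]
scene white 719 ztop 0.0615 x [0.568 0.614] y [-0.027  0.024] top ctr [ 0.5875 -0.0014] [0.014 0.009]
side cup 657 ztop 0.0592 x [0.43  0.485] y [-0.021  0.052] top ctr [0.4578 0.0083] [0.056 0.059]
side plate 1866 ztop 0.0506 x [0.485 0.682] y [-0.17   0.004] top ctr [0.5343 0.0014] [0.108 0.022]
side yel 851 ztop 0.0592 x [0.318 0.373] y [-0.072  0.002] top ctr [ 0.3457 -0.0434] [0.058 0.059]
side white 844 ztop 0.0543 x [0.558 0.65 ] y [-0.086  0.025] top ctr [ 5.833e-01 -1.000e-04] [0.01  0.014]
```

View pics/crop.png

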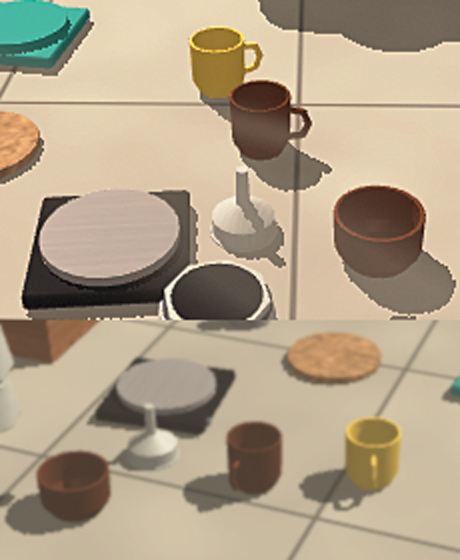

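```bash
python3 -m handwheel '[[3,-40,0,0,1],[6,-80,20,0,1],[8,-114,40,0,1],[8,-114,40,0,1],[8,-114,40,0,1]]' 20
python3 - <<'E'
from h import *
for n,(a,b,d,e) in (('scene',(200,305,290,370)),('side',(240,185,310,228))):
    c=cam(n); v,u=np.mgrid[b:e,a:d]; v=v.ravel();u=u.ravel(); P=pts(c,u,v)
    hsv=cv2.cvtColor(c['color'],cv2.COLOR_BGR2HSV)[v,u]
    m=(P[:,2]>.018)&(P[:,2]<.034)&(hsv[:,2]>85)
    im=np.zeros((480,640),np.uint8); im[v[m],u[m]]=255
    im=cv2.morphologyEx(im,cv2.MORPH_OPEN,np.ones((3,3)))
    ct=max(cv2.findContours(im,0,1)[0],key=cv2.contourArea)
    h=np.median(P[m,2]); hull=cv2.convexHull(ct)[:,0]
    W=np.array([ray(c,x,y,h)[:2] for x,y in hull])
    ctr,r=cv2.minEnclosingCircle((W*1000).astype(np.float32))
    A=np.c_[2*W,np.ones(len(W))]; s=np.linalg.lstsq(A,(W**2).sum(1),rcond=None)[0]
    print(n,'h',h.round(4),'enc',np.round(ctr,1),round(r,1),'fit',s[:2].round(4),np.sqrt(s[2]+s[0]**2+s[1]**2).round(4))
    k=(P[:,2]>.014)&(P[:,2]<.03)&(hsv[:,2]<75); print('base',np.percentile(P[k,:2],[1,99],axis=0).round(3).tolist())
c=cam('wrist'); print(c['p'],c['R'].round(2).tolist()); cv2.imwrite('pics/w1.png',c['color'])
E
```

```text
clock: 0.7
tcp_pos: [0.4597, 0.0082, 0.1908]
orientation: [-0.001, 0.707, 0.707, -0.0]
wrist_force: [0.4, -0.3, 0.9]
finger_gap: 0.085
grip_force: 0.0
scene h 0.0251 enc [ 625.2 -107.3] 61.6 fit [ 0.6255 -0.1084] 0.0595
base [[0.568, -0.176], [0.691, -0.048]]
side h 0.0246 enc [ 617.9 -105. ] 62.5 fit [ 0.6172 -0.1063] 0.0597
base [[0.552, -0.173], [0.676, -0.041]]
[0.46161969 0.07689589 0.33511506] [[1.0, -0.0, 0.0], [-0.0, -0.96, -0.27], [0.0, 0.27, -0.96]]
```

View pics/w1.png

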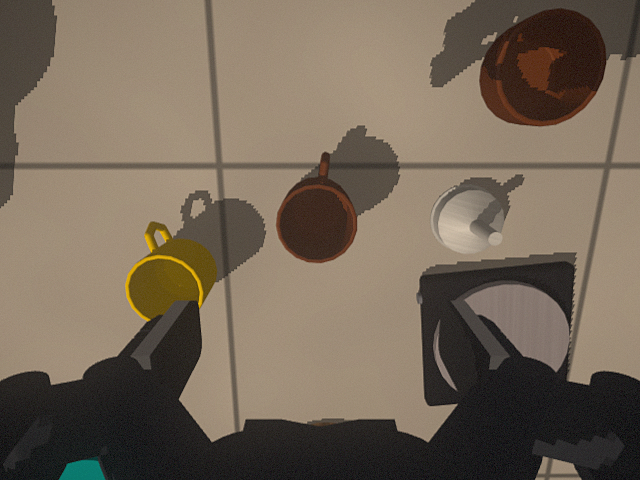

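The wrist view shows the brown cup's rim centred near (317,220) with its handle at (324,160), the yellow cup at (165,285) and part of the plate at (510,340). Measuring the rim there.

```bash
cat > rim.py <<'E'
from h import *
c=cam('wrist'); v,u=np.mgrid[150:280,255:380]; v=v.ravel();u=u.ravel(); P=pts(c,u,v)
hsv=cv2.cvtColor(c['color'],cv2.COLOR_BGR2HSV)[v,u]
m=(P[:,2]>.052)&(P[:,2]<.068)&(hsv[:,1]>90); T=P[m]
print('ztop',np.percentile(T[:,2],[50,95]).round(4),m.sum())
h=np.median(T[:,2]); im=np.zeros((480,640),np.uint8); im[v[m],u[m]]=255
ct=cv2.convexHull(np.argwhere(im)[:,::-1].astype(np.int32))[:,0]
W=np.array([ray(c,x,y,h)[:2] for x,y in ct])
print('enc',cv2.minEnclosingCircle((W*1000).astype(np.float32)))
s=np.linalg.lstsq(np.c_[2*W,np.ones(len(W))],(W**2).sum(1),rcond=None)[0]; print('fit',s[:2],np.sqrt(s[2]+s[0]**2+s[1]**2))
print(sensors.get_state()['tcp_pos'])
E
python3 rim.py
```

```text
ztop [0.0597 0.0612] 1321
enc ((459.742919921875, 7.369475364685059), 29.22821617126465)
fit [0.45953169 0.00734545] 0.02883554207024318
[0.46302422 0.00766519 0.19232449]
```

```bash
python3 -m handwheel '[[0,-1,40,0,1],[0,-1,80,0,1],[0,-1,120,0,1],[0,-1,145,0,1],[0,-1,165,0,1],[0,-1,173,0,1],[0,-1,173,0,1],[0,-1,173,0,1]]' 20; python3 -m handwheel '[[0,0,0,0,0.8],[0,0,0,0,0.75],[0,0,0,0,0.72],[0,0,0,0,0.72],[0,0,0,0,0.72]]' 20
```

```text
clock: 1.7
tcp_pos: [0.4613, 0.0078, 0.0191]
orientation: [0.001, 0.707, 0.707, 0.0]
wrist_force: [0.1, 0.9, -0.7]
finger_gap: 0.0851
grip_force: 0.0
clock: 2.2
tcp_pos: [0.4602, 0.008, 0.0185]
orientation: [0.0, 0.707, 0.707, 0.0]
wrist_force: [0.9, 0.5, -0.2]
finger_gap: 0.0614
grip_force: 0.0
```

```bash
python3 -m handwheel '[[0,0,0,0,0.69],[0,0,0,0,0.68],[0,0,0,0,0.67],[0,0,0,0,0.67],[0,0,0,0,0.67]]' 20;  python3 -m handwheel '[[0,0,0,0,0.66],[0,0,0,0,0.66],[0,0,0,0,0.66]]' 20
```

```text
clock: 2.7
tcp_pos: [0.4604, 0.0079, 0.0186]
orientation: [0.0, 0.707, 0.707, 0.0]
wrist_force: [0.4, 0.3, 4.8]
finger_gap: 0.0575
grip_force: 14.1
clock: 3.0
tcp_pos: [0.4604, 0.0079, 0.0186]
orientation: [0.0, 0.707, 0.707, 0.0]
wrist_force: [0.3, 1.0, 5.6]
finger_gap: 0.0574
grip_force: 20.3
```

That briefly read 20.3 N, over the limit. Easing the opening back to 0.672 before lifting.

```bash
python3 -m handwheel '[[0,0,0,0,0.672],[0,0,0,0,0.672],[0,0,0,0,0.672]]'; python3 -m handwheel '[[0,0,-4,0,0.672],[0,0,-10,0,0.672],[0,0,-20,0,0.672],[0,0,-20,0,0.672]]'
```

```text
clock: 3.3
tcp_pos: [0.4605, 0.0079, 0.0186]
orientation: [0.0, 0.707, 0.707, 0.0]
wrist_force: [-0.0, -0.1, 5.6]
finger_gap: 0.0572
grip_force: 15.3
clock: 3.7
tcp_pos: [0.4609, 0.0078, 0.0396]
orientation: [0.001, 0.707, 0.707, 0.001]
wrist_force: [0.8, 0.6, -1.0]
finger_gap: 0.0574
grip_force: 15.0
```

```bash
python3 -m handwheel '[[0,0,-20,0,0.672],[0,0,-45,0,0.672],[0,0,-70,0,0.672],[0,0,-90,0,0.672],[0,0,-100,0,0.672],[0,0,-100,0,0.672]]'; python3 -m handwheel '[[-12,12,0,0,0.672],[-36,34,0,0,0.672],[-65,62,0,0,0.672],[-95,90,0,0,0.672],[-125,118,0,0,0.672],[-150,142,0,0,0.672],[-165,157,0,0,0.672],[-168,160,0,0,0.672]]'; python3 -m handwheel '[[0,0,0,0,0.672],[0,0,0,0,0.672]]'; python3 - <<'E'
from h import *
c=cam('wrist'); cv2.imwrite('pics/w2.png',c['color']); print(c['p'],sensors.get_state()['tcp_pos'])
E
```

```text
clock: 4.3
tcp_pos: [0.4611, 0.0078, 0.1395]
orientation: [0.001, 0.707, 0.707, 0.001]
wrist_force: [0.8, 0.3, -0.9]
finger_gap: 0.0574
grip_force: 15.0
clock: 5.1
tcp_pos: [0.6213, -0.1629, 0.1356]
orientation: [-0.001, 0.708, 0.706, -0.0]
wrist_force: [1.0, -0.1, -1.0]
finger_gap: 0.0575
grip_force: 15.0
clock: 5.3
tcp_pos: [0.6189, -0.1594, 0.1371]
orientation: [-0.001, 0.707, 0.707, -0.0]
wrist_force: [0.8, 0.3, -1.1]
finger_gap: 0.0574
grip_force: 15.0
[ 0.61862518 -0.09043362  0.28010786] [ 0.61902066 -0.1591329   0.13764141]
```

View pics/w2.png

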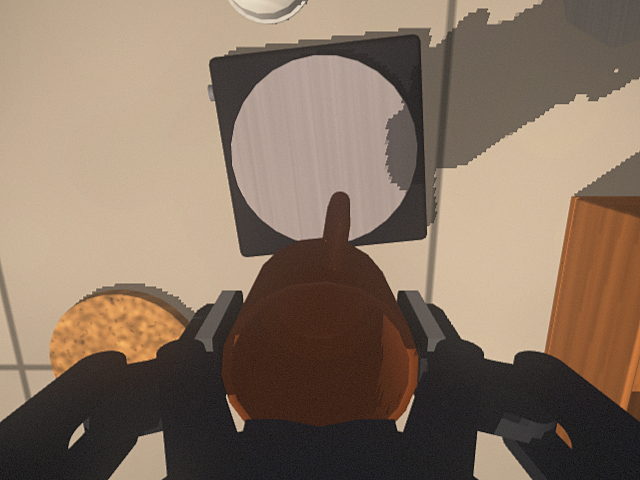

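The plate's disc fills columns 231–418 and rows 55–243, clear of the held cup apart from the handle tip at (338,200). Fitting the disc and the cup's foot now.

```bash
python3 - <<'E'
from h import *
c=cam('wrist'); v,u=np.mgrid[40:250,205:440]; v=v.ravel();u=u.ravel(); P=pts(c,u,v)
val=cv2.cvtColor(c['color'],cv2.COLOR_BGR2HSV)[v,u]
m=(val[:,2]>75)&(val[:,1]<60)&(P[:,2]>.016)&(P[:,2]<.036)
im=np.zeros((480,640),np.uint8); im[v[m],u[m]]=255
im=cv2.morphologyEx(im,cv2.MORPH_OPEN,np.ones((5,5)))
h=np.median(P[m,2]); ct=max(cv2.findContours(im,0,1)[0],key=cv2.contourArea); hull=cv2.convexHull(ct)[:,0]
W=np.array([ray(c,x+.0,y,h)[:2] for x,y in hull]); 
for _ in range(3):
    s=np.linalg.lstsq(np.c_[2*W,np.ones(len(W))],(W**2).sum(1),rcond=None)[0]; r=np.sqrt(s[2]+s[0]**2+s[1]**2)
    e=np.hypot(*(W-s[:2]).T)-r; W=W[abs(e)<max(.0015,2*e.std())]
print('plate h',h,'fit',s[:2],r,len(W),'enc',cv2.minEnclosingCircle((W*1000).astype(np.float32)))
print(sensors.get_state()['tcp_pos'])
# side view: held cup vertical extent
c=cam('side'); P3=np.array([.62,-.16,.14])-c['p']; q=P3@c['R']; print('uv',q[:2]/q[2]*[c['fx'],c['fy']]+[c['cx'],c['cy']])
v,u=np.mgrid[0:480,0:640]; v=v.ravel();u=u.ravel();P=pts(c,u,v); hs=cv2.cvtColor(c['color'],cv2.COLOR_BGR2HSV)[v,u]
k=(abs(P[:,0]-.62)<.05)&(abs(P[:,1]+.15)<.07)&(P[:,2]>.08)&(hs[:,1]>90)&((hs[:,0]<13)|(hs[:,0]>170))
print('cup', np.percentile(P[k],[1,99],axis=0).round(4).tolist(),k.sum())
E
```

```text
plate h 0.026206637496795054 fit [ 0.62026145 -0.1105989 ] 0.05777802302462418 58 enc ((620.28857421875, -110.61013793945312), 58.053466796875)
[ 0.61919913 -0.1590614   0.13805487]
uv [278.35470281 147.57149883]
cup [[0.5807, -0.1882, 0.1261], [0.6688, -0.1162, 0.4271]] 688
```

```bash
python3 -m handwheel '[[12,0,0,0,0.672],[32,0,0,0,0.672],[46,0,10,0,0.672],[50,0,30,0,0.672],[50,0,55,0,0.672],[50,0,75,0,0.672],[50,0,86,0,0.672],[50,0,88,0,0.672]]'; python3 -m handwheel '[[0,0,0,0,0.672],[0,0,0,0,0.672],[0,0,0,0,0.672]]'; python3 - <<'E'
from h import *
c=cam('side'); v,u=np.mgrid[80:260,200:350]; v=v.ravel();u=u.ravel();P=pts(c,u,v); hs=cv2.cvtColor(c['color'],cv2.COLOR_BGR2HSV)[v,u]
k=(abs(P[:,0]-.62)<.05)&(abs(P[:,1]+.1)<.07)&(P[:,2]>.02)&(P[:,2]<.1)&(hs[:,1]>90)&((hs[:,0]<13)|(hs[:,0]>170))
print('cup z', np.percentile(P[k],[1,99],axis=0).round(4).tolist(),k.sum())
cv2.imwrite('pics/s2.png',cv2.resize(c['color'][100:260,190:360],None,fx=3,fy=3))
E
```

```text
clock: 6.25
tcp_pos: [0.6186, -0.1084, 0.0484]
orientation: [-0.002, 0.707, 0.708, -0.001]
wrist_force: [0.6, -0.1, -1.8]
finger_gap: 0.0571
grip_force: 15.0
clock: 6.55
tcp_pos: [0.621, -0.1103, 0.0516]
orientation: [0.001, 0.707, 0.707, 0.001]
wrist_force: [-0.3, -0.1, -0.3]
finger_gap: 0.0572
grip_force: 15.0
cup z [[0.593, -0.1389, 0.0395], [0.6457, -0.0668, 0.0937]] 583
```

View pics/s2.png

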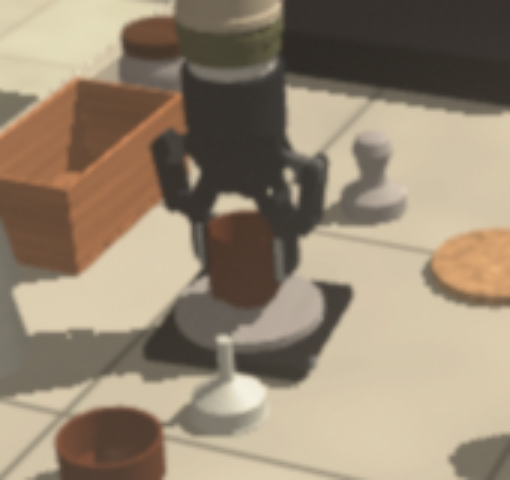

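The side crop shows the cup upright in the fingers over the middle of the plate (crop px 245,260), its foot about 6–7 mm above it. Lowering slowly.

```bash
python3 -m handwheel '[[0,0,1,0,0.672],[0,0,2,0,0.672],[0,0,3,0,0.672],[0,0,4,0,0.672],[0,0,4,0,0.672]]'; python3 -m handwheel '[[0,0,0.3,0,0.672],[0,0,0.7,0,0.672],[0,0,1,0,0.672],[0,0,1,0,0.672]]';python3 -m handwheel '[[0,0,0.3,0,0.672],[0,0,0.5,0,0.672],[0,0,0.5,0,0.672]]'
```

```text
clock: 7.1
tcp_pos: [0.6199, -0.11, 0.0461]
orientation: [-0.0, 0.707, 0.707, -0.0]
wrist_force: [-0.3, -0.1, -0.8]
finger_gap: 0.0577
grip_force: 15.0
clock: 7.5
tcp_pos: [0.62, -0.11, 0.0453]
orientation: [0.0, 0.707, 0.707, 0.0]
wrist_force: [0.5, 0.7, 0.4]
finger_gap: 0.0577
grip_force: 15.0
clock: 7.8
tcp_pos: [0.62, -0.11, 0.0448]
orientation: [0.0, 0.707, 0.707, 0.0]
wrist_force: [0.0, 0.3, -1.8]
finger_gap: 0.0576
grip_force: 15.0
```

```bash
python3 -m handwheel '[[0,0,0.2,0,0.672],[0,0,0.4,0,0.672],[0,0,0.4,0,0.672]]';python3 -m handwheel '[[0,0,0.2,0,0.672],[0,0,0.3,0,0.672],[0,0,0.3,0,0.672]]'
```

```text
clock: 8.1
tcp_pos: [0.6201, -0.1101, 0.0447]
orientation: [0.0, 0.707, 0.707, 0.0]
wrist_force: [-0.5, 0.2, 0.4]
finger_gap: 0.0573
grip_force: 15.0
clock: 8.4
tcp_pos: [0.6202, -0.1101, 0.0447]
orientation: [0.0, 0.707, 0.707, 0.0]
wrist_force: [-1.3, -0.6, 4.3]
finger_gap: 0.0577
grip_force: 15.2
```

Contact: the force rose to +4.3 N and the descent stopped at 0.0447, as expected. Releasing slowly.

```bash
python3 -m handwheel '[[0,0,0,0,0.68],[0,0,0,0,0.69],[0,0,0,0,0.71],[0,0,0,0,0.75],[0,0,0,0,0.85],[0,0,0,0,1],[0,0,0,0,1],[0,0,0,0,1]]'; python3 -m handwheel '[[0,0,-5,0,1],[0,0,-20,0,1],[0,0,-50,0,1],[0,0,-90,0,1],[0,0,-130,0,1],[-50,0,-140,0,1],[-50,0,-140,0,1],[-50,0,-140,0,1]]'; python3 - <<'E'
from h import *
c=cam('wrist'); s=cam('side'); cv2.imwrite('pics/f.png',np.vstack([cv2.resize(c['color'][:280,100:540],(660,330)) if 0 else c['color'][:300,:],s['color'][120:400,:]]))
v,u=np.mgrid[0:300,150:500]; v=v.ravel();u=u.ravel();P=pts(c,u,v)
k=(np.hypot(P[:,0]-.62,P[:,1]+.11)<.05)&(P[:,2]>.078)&(P[:,2]<.095)
print(k.sum(),np.percentile(P[k],[1,50,99],axis=0).round(4).tolist(), P[k,:2].min(0)/2+P[k,:2].max(0)/2)
E
```

```text
clock: 9.2
tcp_pos: [0.6201, -0.11, 0.0441]
orientation: [0.0, 0.707, 0.707, 0.0]
wrist_force: [0.2, 0.8, 0.5]
finger_gap: 0.0856
grip_force: 0.0
clock: 10.0
tcp_pos: [0.6201, -0.1612, 0.1847]
orientation: [0.0, 0.708, 0.706, 0.0]
wrist_force: [-1.1, 0.5, -0.4]
finger_gap: 0.0858
grip_force: 0.0
1867 [[0.5914, -0.1389, 0.0783], [0.6192, -0.1125, 0.0858], [0.6472, -0.0833, 0.0876]] [ 0.61917435 -0.11125715]
```

View pics/f.png

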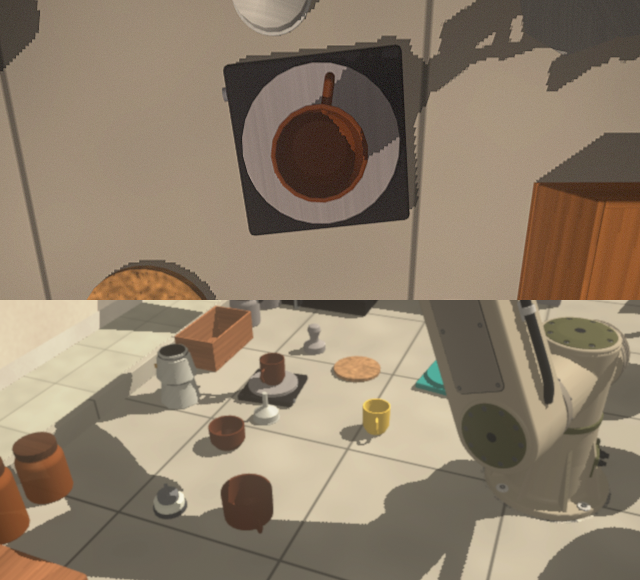

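The wrist view shows the cup upright at (320,152), centred on the plate to about 1 mm with its rim at 0.086 m. In the side view, the bowl and larger cup stand where they were.

```bash
python3 -c "
from workcell import workorder
print(workorder.hand_in())"
```

```text
the job is handed in; nothing more can be done
None
```

The small brown espresso cup stands upright on the stainless warmer plate, about 1 mm off centre, released and handed in at about 10 s; the one slip was a brief grip reading of 20.3 N, just over the 20 N limit, before I eased it to 15 N for the lift and placing.

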